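# Select the green filter and zero the colorimeter

### The arm

A 6-joint arm with a two-finger parallel gripper is mounted at the origin on the work surface. World frame = base frame: x ahead of the robot, y to its left, z up, the work surface at z = 0. Lengths are in m, angles in rad, forces in N, time in s.
With the tool pointing down it reaches from about 0.35 to 0.725 m from the base axis. Payload 6 kg.
Tool frame: the origin (TCP) lies on the centre line of the jaws, within the pads' length; the fingertips stand 14 mm ahead of it and the grasp point (between the pads) lies 5 mm behind it; z points along the fingers, y is the line along which they close (so a half turn about z gives the same grasp; the last joint's range is limited). The gripper opens to 85 mm and grips with 20 to 120 N. Pads are 22 mm wide; open, the fingers measure 114 mm over their backs; the gripper's body (76 mm by 85 mm) begins 54 mm behind the grasp point. The pads swing forward as they close: fully open they stand 13 mm farther back than shut.
Start: joints at [1.632, 0.04, 0.085, 0, -1.615, -0.334], TCP at [0.162, 0.578, 0.245] pointing down, gripper open.
Joint ranges: [-2.56, 2.56], [-1.29, 2.01], [-1.08, 1.49], [-3.29, 1.98], [-2.81, -0.18], [-2.99, 2.99]. Speed limits (rad/s): [2.57, 2.57, 3.01, 3.14, 3.14, 3.14].

### API

Orientations are given as a rotation vector (axis times angle).
In Python, from station import manip gives the robot as it stands.
- The arm moves only by the tool drive_tool, never from a script. Its argument "series" is a list of rows, each a list of 7 numbers: the shift along the world's x, y, z in mm, then the turn, a rotation vector about the world's x, y, z in degrees, then the opening, from 0 (shut) to 1 (fully open). A call has 1 to 5 rows; each row is the pose to reach, as a shift and turn from the pose commanded when the call began; what a row does not reach only later rows make up. A row lasts 1/8 s, in which the tool goes at most 62.5 mm and 10.7 degrees, less where a joint would pass 70% of its speed; a pose out of reach is approached as far as the arm can. A call with a gripper value outside its range is refused whole. The fingers move at their own pace and stop on an object; "grip_force" is the grip in N (left out, the last holds). Time passes only in rows, so rows that repeat a pose let the fingers close. It gives the time, the measured TCP pose, the force, the opening and the grip force at its end, in the units of the state.
- manip.get_obs(): the state, without advancing time (a new reading comes with each control period).
- manip.snapshot(name): name is "scene" or "top" or "wrist"; returns a dict with "img" (400x640x3 uint8, red, green, blue), "camera_matrix" (3x3 intrinsics, pixels), "extrinsics" (4x4, takes a point from camera to world coordinates). Camera axes: x right, y up, looking along -z (the intrinsics and any distortion apply to the point x, -y, -z); pixel columns grow to the right and rows downward; lengths in m; the calibration is good to about 2 mm. A picture is of the moment at which its call begins. There is no depth.
- manip.job_done(): hands the job in; it is judged then, once.
The state is a dict: "time_s": time; "joint_positions": joint angles; "qd": joint speeds; "joint_torque": joint torques, N m; "tcp_pos": TCP position; "orientation": TCP orientation; "contact_force": force on the tool from outside, world axes, zero at the start; "moment": the same for the moment, N m; "grip_width": opening from 0.0 (shut) to 1.0 (fully open); "grasp_force": force on a finger pad.
Only numpy, scipy, OpenCV 4.12 (cv2) and the standard library are available. Lean on these libraries where they do the work, as an engineer would, in place of code of your own. Each camera call takes 0.05 s, during which the arm holds its last target. There are 200 camera calls.

### The job

On the colorimeter, flick the ribbed filter wheel forward with a fingertip (its top edge going away from the instrument's front) click by click until the green patch is the one on top, settled in its click between the red index marks and never clicked past. Then press the blue zero key right down and let it come up again. Do not press the grey key, do not lean hard on the instrument, and leave the stoppered tube in its well and all the other glassware standing where they are.

Things in the scene. Friction and masses are not known exactly. Their poses are not given: they have to be found in the camera images.
- colorimeter: Off-white bench colorimeter, fixed, 230 (x) x 250 (y) mm. Origin: centre of its underside on the bench; +x runs from its front (low deck with display and keys) to its back, +y to the left seen from the front. Front deck: x -115 to -15 mm, top at 62 mm. Rear block: x -15 to 115 mm, top at 90 mm; wheel and tube well are in the top of the rear block.
- wheel_axis (a point): Centre of the filter wheel, inside the case, at (50, -60, 66) mm from the colorimeter's origin, axes as the colorimeter's; the wheel turns about y. 22 mm wide; eight coloured patches on its drum, 34 mm from the axis; midway between them eight grey finger ribs, 6 mm thick, tips 47 mm from the axis, 30 mm clear between tips. It stands out of the case top, which is 24 mm above this point.
- wheel_top (a point): Centre of the patch that lies on top of the wheel at rest, 34 mm above the wheel's axis and 10 mm above the case top, between the two red index marks on the case; axes as the colorimeter's. At rest the ribs next to it stand 22.5 degrees before and behind the vertical: their tips are 18 mm in front of and behind this point (x) and 9 mm above it.
- filter_wheel (a joint): Wheel angle, rad: 0 = green on top; grows as the top edge goes to the back (+x of the colorimeter). Starts 1 to 4 clicks short (negative), no wrap. A click is 0.785 rad: a spring detent holds the wheel, yields at about 5 N on a rib tip, and past half-way pulls it on into the next click. Patches on top at -4 to +3 clicks: pink, white, violet, blue, green, yellow, orange, red.
- zero_key_top (a point): Centre of the top face of the blue zero key on the front deck, 20 x 24 mm, 12 mm above the deck, at (-66, -30, 74) mm from the colorimeter's origin.
- zero_key (a joint): Travel of the blue zero key, m; 0 = up, 0.005 = fully down. Springs back; takes about 1.5 N to start and 5 N fully down.
- read_key_top (a point): Centre of the top face of the grey read key, the same size, 52 mm to the right of the blue key; leave it alone.
- read_key (a joint): Travel of the grey read key, m; 0 = up, 0.005 = fully down.
- blank_tube_center (a point): Centre of the stoppered clear tube with white cap (16 mm diameter, 94 mm tall) that stands in the well of the rear block at (50, 30) mm from the colorimeter's origin; it stands out 34 mm above the case top. Stays there.
- test_tube_rack: Grey test-tube rack, fixed, 220 x 60 mm, 80 mm high, to the left of the colorimeter. Origin: centre of its underside.
- tube_a_center (a point): Centre of a clear tube, 16 mm diameter, 125 mm tall, standing in the rack. Leave alone.
- tube_b_center (a point): Centre of a brown tube with a red cap, 16 mm diameter, 127 mm tall, standing in the rack. Leave alone.
- flask_center (a point): Centre of a round glass flask, 82 mm diameter, 142 mm tall, to the right of the colorimeter. Leave alone.
- casserole_center (a point): Centre of a white porcelain casserole, 86 mm diameter, 48 mm tall, with a side handle reaching 91 mm from its centre, to the right of the colorimeter. Leave alone.
- reagent_bottle_center (a point): Centre of a brown reagent bottle with blue cap, 62 mm diameter, 140 mm tall, behind the colorimeter. Leave alone.
- beaker_center (a point): Centre of a glass beaker, 66 mm diameter, 90 mm tall, behind the colorimeter. Leave alone.

How it is judged:
By the outcome, as a careful person would: the job done as asked, in the order asked, and still so for the second after the job is handed in, with the robot touching nothing.
It also fails if it takes over 51 s, if anything falls off the work surface, if the arm or the gripper's body presses on something with over 40 N, if the wrist force passes 120 N, or if a joint passes its speed limit or range.

## Working session

There is one attempt and no reset: what is moved stays moved. The work goes in short steps, Python scripts to look and compute and a tool call to move; the robot and the scene stay as the last step left them, time stands still between calls to the robot, and variables do not carry over. Pictures are saved under pics/ and viewed, at most 10 in all, crops included, and the job is handed in when it is done.

Besides the shell and the picture viewer there is one more tool, called after ">>>" by a JSON object that holds its "fn" and its "kwargs". drive_tool: Moves the arm, as the interface text tells. Its arguments: {"type":"object","properties":{"series":{"type":"array"},"grip_force":{"type":"number"}},"required":["series"]}

```bash
mkdir -p pics; cat > h.py <<'E'
from station import manip
import numpy as np, cv2
def snap(n,f):
    s=manip.snapshot(n); cv2.imwrite(f'pics/{f}.png',cv2.cvtColor(s['img'],cv2.COLOR_RGB2BGR)); np.savez(f'pics/{f}.npz',**s); return s
def ray(s,u,v):
    K=s['camera_matrix'];E=s['extrinsics']
    d=np.linalg.inv(K)@[u,v,1]; return E[:3,3],E[:3,:3]@(d*[1,-1,-1])
def onz(s,u,v,z):
    o,d=ray(s,u,v); return o+d*(z-o[2])/d[2]
def proj(s,p):
    E=s['extrinsics'];c=E[:3,:3].T@(np.array(p)-E[:3,3]); q=s['camera_matrix']@(c*[1,-1,-1]); return q[:2]/q[2]
E
python3 - <<'E'
from h import *
for n in('scene','top'):
    s=snap(n,n+'1'); print(s['camera_matrix'].round(1).tolist(),s['extrinsics'].round(3).tolist(),[k for k in s])
print(manip.get_obs())
a=cv2.imread('pics/scene1.png');b=cv2.imread('pics/top1.png')
E
```

```text
[[411.5, 0.0, 319.5], [0.0, 411.5, 202.0], [0.0, 0.0, 1.0]] [[0.38, -0.527, 0.76, 1.299], [0.925, 0.213, -0.315, -0.23], [0.004, 0.823, 0.568, 0.6], [0.0, 0.0, 0.0, 1.0]] ['img', 'camera_matrix', 'extrinsics']
[[420.4, 0.0, 316.9], [0.0, 420.4, 195.0], [0.0, 0.0, 1.0]] [[-0.003, 0.998, -0.063, 0.503], [-1.0, -0.003, -0.004, 0.048], [-0.004, 0.063, 0.998, 1.141], [0.0, 0.0, 0.0, 1.0]] ['img', 'camera_matrix', 'extrinsics']
{'time_s': 0.1, 'joint_positions': array([ 1.63169443e+00,  4.07697465e-02,  8.39148446e-02, -4.34680225e-04,
       -1.61551186e+00, -3.33708231e-01]), 'qd': array([-6.95646219e-04, -1.39014711e-03,  2.38922022e-03, -5.67369691e-06,
       -3.53068120e-04,  1.27434605e-03]), 'joint_torque': array([-4.06302846e-03, -3.69346976e+01,  3.48285949e+01,  6.95183024e+00,
       -4.51383952e-03, -1.79906905e-06]), 'tcp_pos': array([0.16150385, 0.57756706, 0.24436563]), 'orientation': array([ 3.11080524e+00, -4.26950818e-01, -1.85243935e-04]), 'contact_force': array([-0.37155805, -0.13928089,  0.2452797 ]), 'moment': array([-0.00587886, -0.02319101, -0.00413698]), 'grasp_force': 0.0, 'grip_width': 0.9965381350018072}
```

View pics/top1.png

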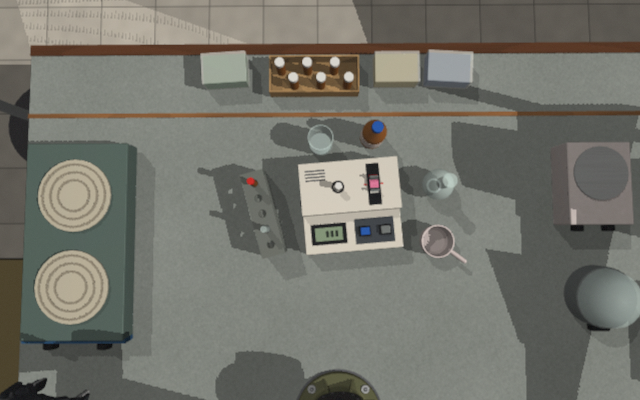

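View pics/scene1.png

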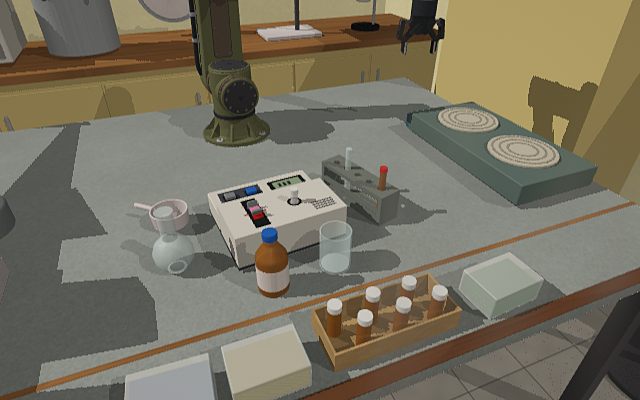

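The top view shows the colorimeter centred near (350,205), its front toward the robot. Pink is on top at (374,184), so the wheel is 4 clicks short. The blue key is near (365,231), the grey key near (386,229) and the tube cap near (338,186). In the scene view, red lies behind pink, which agrees.

```bash
python3 - <<'E'
from h import *
s=dict(np.load('pics/top1.npz'))
a=s['img']; h=cv2.cvtColor(a,cv2.COLOR_RGB2HSV)
def blob(m,box):
    x0,y0,x1,y1=box; mm=np.zeros(m.shape,bool); mm[y0:y1,x0:x1]=m[y0:y1,x0:x1]
    n,l,st,c=cv2.connectedComponentsWithStats(mm.astype(np.uint8)); i=1+np.argmax(st[1:,4]); print(st[i]); return c[i]
H,S,V=[h[...,i].astype(int) for i in range(3)]
blue=blob((H>100)&(H<130)&(S>130)&(V>90),(352,220,376,244))
grey=blob((S<60)&(V>70),(379,222,393,236))
pink=blob((H>150)&(S>60)&(V>120),(362,170,386,200))
cap=blob((V>200)&(S<40),(0,0,1,1)) if 0 else None
M=[((-66,-30),blue,.074),((-66,-82),grey,.074),((50,-60),pink,.100)]
W=[];L=[]
for l,p,z in M:
    w=onz(s,*p,z); print(l,p,w.round(4)); W.append(w[:2]);L.append(np.array(l)/1000)
W=np.array(W);L=np.array(L)
A=L-L.mean(0);B=W-W.mean(0)
th=np.arctan2((A[:,0]*B[:,1]-A[:,1]*B[:,0]).sum(),(A*B).sum())
R=np.array([[np.cos(th),-np.sin(th)],[np.sin(th),np.cos(th)]]);t=W.mean(0)-R@L.mean(0)
print('yaw',np.degrees(th),t,(W-(L@R.T+t)).round(4).tolist())
# case mask yaw
m=((V>170)&(S<50)).astype(np.uint8); m[:150]=0;m[260:]=0;m[:,:290]=0;m[:,410:]=0
m=cv2.morphologyEx(m,cv2.MORPH_CLOSE,np.ones((25,25)))
c=max(cv2.findContours(m,0,1)[0],key=cv2.contourArea);print(cv2.minAreaRect(c))
for q in [(50,-60),(-66,-30),(50,30)]: print(q,R@(np.array(q)/1000)+t)
sc=dict(np.load('pics/scene1.npz')); 
for q,z in [((50,-60),.1),((-66,-30),.074)]:
    print('scene px',proj(sc,[*(R@(np.array(q)/1000)+t),z]))
b=sc['img'][165:265,200:360]; cv2.imwrite('pics/c1.png',cv2.cvtColor(cv2.resize(b,None,fx=5,fy=5,interpolation=2),cv2.COLOR_RGB2BGR))
E
```

```text
[360 227  11   8  76]
[381 225  10   9  77]
[369 179  10   9  80]
(-66, -30) [365.  230.5] [ 0.4805 -0.0689  0.074 ]
(-66, -82) [385.46753247 228.66233766] [ 0.485  -0.1207  0.074 ]
(50, -60) [373.8125 183.075 ] [ 0.5985 -0.0891  0.1   ]
yaw 4.792399204182806 [ 0.54378372 -0.03348727] [[0.0, 0.0], [0.0001, 0.0], [-0.0001, -0.0]]
((351.1302490234375, 205.00729370117188), (90.44068908691406, 99.71475982666016), 85.060791015625)
(50, -60) [ 0.59862165 -0.08910022]
(-66, -30) [ 0.48052083 -0.0688964 ]
(50, 30) [5.91102545e-01 5.85132710e-04]
scene px [253.41664306 207.90585472]
scene px [249.80771167 188.11647483]
```

View pics/c1.png

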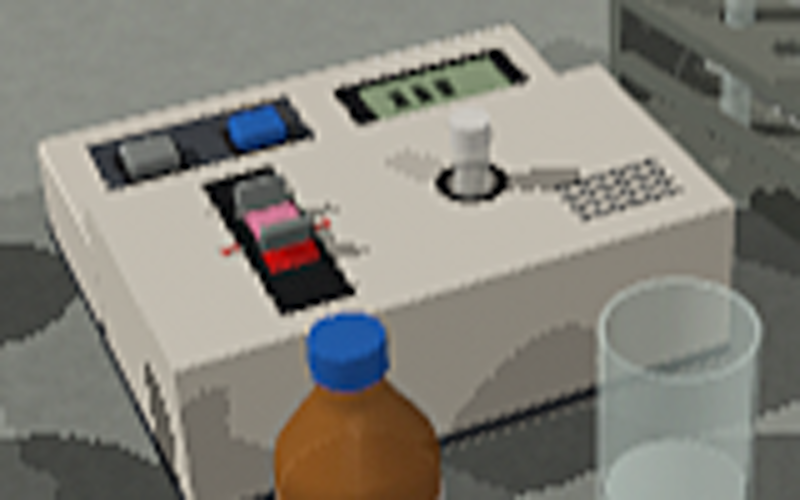

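The fit is good to about 0.1 mm with a yaw of 4.8°. Pink on top means 4 clicks. I'll approach with the gripper shut.

>>> {"fn": "drive_tool", "kwargs": {"series": [[30,-52,0,0,0,4,0],[60,-104,0,0,0,8,0],[90,-156,0,0,0,12,0],[120,-208,0,0,0,16,0],[150,-260,0,0,0,20.4,0]], "grip_force": 30}}

```text
time_s: 0.72
tcp_pos: [0.3121, 0.3159, 0.245]
orientation: [3.139, 0.136, -0.0]
contact_force: [1.2, -0.8, -0.4]
grip_width: -0.0
grasp_force: 0.0
```

>>> {"fn": "drive_tool", "kwargs": {"series": [[30,-52,0,0,0,0,0],[60,-104,0,0,0,0,0],[90,-156,0,0,0,0,0],[120,-208,0,0,0,0,0],[150,-260,0,0,0,0,0]]}}

```text
time_s: 1.35
tcp_pos: [0.4621, 0.0559, 0.2452]
orientation: [-3.138, -0.131, -0.001]
contact_force: [0.9, 1.5, 0.4]
grip_width: 0.002
grasp_force: 0.0
```

>>> {"fn": "drive_tool", "kwargs": {"series": [[30,-50,-15,0,0,0,0],[60,-100,-30,0,0,0,0],[92,-151,-45,0,0,0,0],[92,-151,-45,0,0,0,0],[92,-151,-45,0,0,0,0]]}}

```text
time_s: 1.98
tcp_pos: [0.5534, -0.0934, 0.1998]
orientation: [3.139, 0.129, -0.002]
contact_force: [0.2, -0.1, 0.3]
grip_width: 0.005
grasp_force: 0.0
```

```bash
python3 - <<'E'
from h import *
s=snap('wrist','w1'); o=manip.get_obs(); print(o['time_s'],o['tcp_pos'],o['orientation'],o['contact_force'],o['joint_positions'],o['grip_width'])
for p in [(.5986,-.0891,.1),(.4805,-.0689,.074)]: print(proj(s,p))
E
```

```text
2.025 [ 0.55351583 -0.092779    0.20061134] [3.13874638e+00 1.31325962e-01 6.98579673e-04] [-0.4362335   0.1687759   0.98563358] [ 1.91729094e-01 -6.38095927e-02 -9.93762768e-02  1.65449223e-04
 -1.53480483e+00  1.46269305e+00] -0.0008381750420356743
[317.72109647 145.85260817]
[285.24219856 269.97530412]
```

View pics/w1.png

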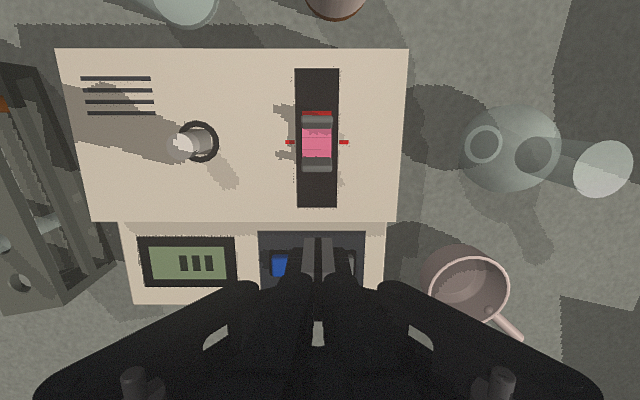

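The wrist view shows the pink patch at (317,143) with the index marks at row 142. The projection predicted (318,146), so it agrees within about 2 mm. The shut fingertips are in line with the wheel. I'll lower them in front of the front rib.

>>> {"fn": "drive_tool", "kwargs": {"series": [[0,0,-40,0,0,0,0],[0,0,-70,0,0,0,0],[0,0,-83,0,0,0,0],[0,0,-83,0,0,0,0]]}}

```text
time_s: 2.52
tcp_pos: [0.5535, -0.0925, 0.1177]
orientation: [3.138, 0.133, 0.0]
contact_force: [0.4, -0.6, 0.7]
grip_width: 0.001
grasp_force: 0.0
```

>>> {"fn": "drive_tool", "kwargs": {"series": [[5,0.4,0,0,0,0,0],[10,0.8,0,0,0,0,0],[14,1.2,0,0,0,0,0],[18,1.5,0,0,0,0,0],[22,1.8,0,0,0,0,0]]}}

```text
time_s: 3.15
tcp_pos: [0.5754, -0.0918, 0.1176]
orientation: [3.138, 0.13, -0.002]
contact_force: [-3.3, -0.9, 1.5]
grip_width: 0.0
grasp_force: 1.7
```

>>> {"fn": "drive_tool", "kwargs": {"series": [[3,0.2,0,0,0,0,0],[6,0.5,0,0,0,0,0],[9,0.8,0,0,0,0,0],[12,1,0,0,0,0,0],[12,1,0,0,0,0,0]]}}

```text
time_s: 3.78
tcp_pos: [0.588, -0.0902, 0.1171]
orientation: [-3.139, -0.131, -0.001]
contact_force: [4.5, -0.1, 0.2]
grip_width: -0.0
grasp_force: 1.0
```

```bash
python3 - <<'E'
from h import *
s=snap('scene','s2'); o=manip.get_obs(); print(o['time_s'],o['tcp_pos'],o['contact_force'])
w=snap('wrist','w2')['img']
b=np.hstack([cv2.resize(s['img'][165:265,210:310],(400,400)),cv2.resize(w[40:240,220:420],(400,400))]); cv2.imwrite('pics/c2.png',cv2.cvtColor(b,cv2.COLOR_RGB2BGR))
E
```

```text
3.825 [ 0.58807091 -0.09023709  0.11724019] [ 1.29421482  0.25018252 -0.04164104]
```

View pics/c2.png

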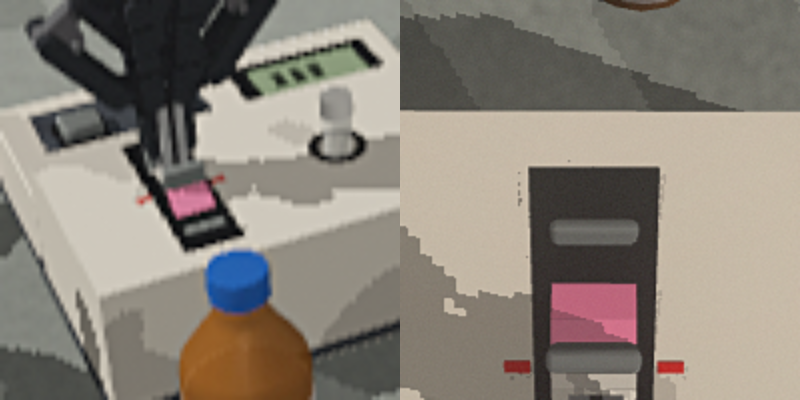

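The right crop (wrist) shows the first rib just past the index line (row 358 against 367), with pink moving back. The detent is pulling the next rib onto the back of the finger. I'll carry the finger on to the centre of the pocket and lift.

>>> {"fn": "drive_tool", "kwargs": {"series": [[4,0.3,0,0,0,0,0],[8,0.7,0,0,0,0,0],[11,0.9,0,0,0,0,0],[11,0.9,0,0,0,0,0],[11,0.9,0,0,0,0,0]]}}

```text
time_s: 4.5
tcp_pos: [0.5983, -0.0895, 0.1168]
orientation: [3.139, 0.131, -0.002]
contact_force: [-0.1, 0.4, 0.3]
grip_width: 0.003
grasp_force: 0.0
```

>>> {"fn": "drive_tool", "kwargs": {"series": [[0,0,10,0,0,0,0],[0,0,30,0,0,0,0],[-22,-1.8,30,0,0,0,0],[-46,-3.8,30,0,0,0,0],[-46,-3.8,30,0,0,0,0]]}}

```text
time_s: 5.12
tcp_pos: [0.5525, -0.0935, 0.1497]
orientation: [3.139, 0.131, 0.005]
contact_force: [-0.4, -0.1, 0.3]
grip_width: -0.002
grasp_force: 0.0
```

```bash
python3 - <<'E'
from h import *
s=snap('scene','s3'); o=manip.get_obs(); print(o['time_s'],o['tcp_pos'],o['contact_force'])
w=snap('wrist','w3')['img']
b=np.hstack([cv2.resize(s['img'][165:265,210:310],(400,400)),cv2.resize(w[40:240,220:420],(400,400))]); cv2.imwrite('pics/c3.png',cv2.cvtColor(b,cv2.COLOR_RGB2BGR))
E
```

```text
5.175 [ 0.55304363 -0.09334674  0.14937841] [0.79454723 0.00322385 0.03495947]
```

View pics/c3.png

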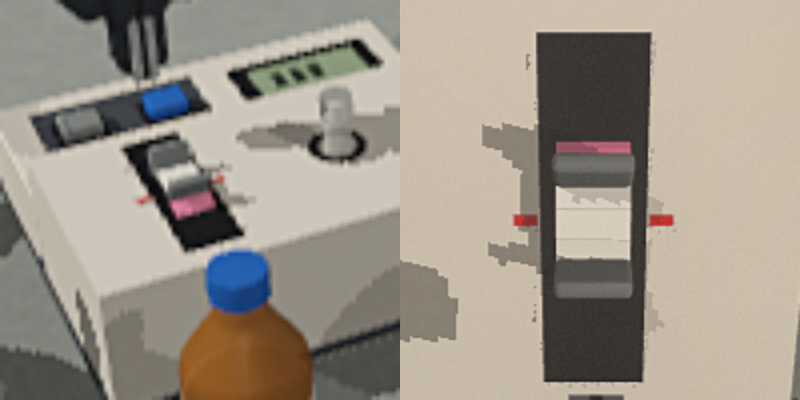

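White is now on top and centred between the marks, so one click worked cleanly. I'll repeat the stroke once and check the colour numerically.

>>> {"fn": "drive_tool", "kwargs": {"series": [[0,0,-30,0,0,0,0],[0,0,-32,0,0,0,0],[7,0.5,-32,0,0,0,0],[12,1,-32,0,0,0,0],[16,1.3,-32,0,0,0,0]]}}

```text
time_s: 5.85
tcp_pos: [0.5693, -0.092, 0.1161]
orientation: [3.139, 0.131, 0.001]
contact_force: [-6.2, 0.1, 3.8]
grip_width: -0.002
grasp_force: 2.5
```

>>> {"fn": "drive_tool", "kwargs": {"series": [[4,0.3,0,0,0,0,0],[8,0.7,0,0,0,0,0],[11,0.9,0,0,0,0,0],[14,1.2,0,0,0,0,0],[17,1.4,0,0,0,0,0]]}}

```text
time_s: 6.48
tcp_pos: [0.586, -0.0905, 0.1152]
orientation: [-3.139, -0.131, -0.001]
contact_force: [-1.0, -0.5, 0.4]
grip_width: -0.003
grasp_force: 0.3
```

>>> {"fn": "drive_tool", "kwargs": {"series": [[4,0.3,0,0,0,0,0],[8,0.7,0,0,0,0,0],[12,1,0,0,0,0,0],[12,1,0,0,0,0,0],[12,1,0,0,0,0,0]]}}

```text
time_s: 7.1
tcp_pos: [0.598, -0.0895, 0.1154]
orientation: [-3.139, -0.131, -0.002]
contact_force: [3.0, 0.2, -0.1]
grip_width: -0.002
grasp_force: 1.3
```

>>> {"fn": "drive_tool", "kwargs": {"series": [[0,0,10,0,0,0,0],[0,0,32,0,0,0,0],[-22,-1.8,32,0,0,0,0],[-45,-3.6,32,0,0,0,0],[-45,-3.6,32,0,0,0,0]]}}

```text
time_s: 7.72
tcp_pos: [0.5517, -0.0934, 0.1482]
orientation: [-3.139, -0.131, -0.001]
contact_force: [0.1, -0.7, 0.4]
grip_width: 0.002
grasp_force: 0.0
```

```bash
cat > chk.py <<'E'
from h import *
import sys
s=snap('wrist',sys.argv[1]); o=manip.get_obs(); print(o['time_s'],o['tcp_pos'],o['contact_force'])
u,v=proj(s,(.5986,-.0891,.1)).round().astype(int); print(u,v)
for d in range(-30,31,4): print(d,s['img'][v+d,u-4:u+5].mean(0).astype(int).tolist(),end=' ')
E
python3 chk.py w4
```

```text
7.775 [ 0.55228048 -0.09330119  0.14803028] [-0.12183179  0.30058003  0.96550261]
318 153
-30 [94, 93, 90] -26 [83, 81, 77] -22 [104, 60, 107] -18 [109, 53, 115] -14 [129, 58, 136] -10 [123, 52, 131] -6 [122, 52, 130] -2 [124, 55, 130] 2 [123, 53, 131] 6 [118, 52, 126] 10 [118, 53, 126] 14 [82, 69, 78] 18 [81, 79, 75] 22 [82, 79, 76] 26 [101, 99, 95] 30 [110, 110, 105]
```

Violet is now on top. Third click.

>>> {"fn": "drive_tool", "kwargs": {"series": [[0,0,-29,0,0,0,0],[0,0,-31,0,0,0,0],[7,0.5,-31,0,0,0,0],[12,1,-31,0,0,0,0],[16,1.3,-31,0,0,0,0]]}}

```text
time_s: 8.4
tcp_pos: [0.5693, -0.0919, 0.117]
orientation: [3.139, 0.131, 0.001]
contact_force: [-5.1, 0.3, 3.0]
grip_width: -0.003
grasp_force: 2.4
```

>>> {"fn": "drive_tool", "kwargs": {"series": [[4,0.3,0,0,0,0,0],[8,0.7,0,0,0,0,0],[11,0.9,0,0,0,0,0],[14,1.2,0,0,0,0,0],[17,1.4,0,0,0,0,0]]}}

```text
time_s: 9.02
tcp_pos: [0.586, -0.0903, 0.1162]
orientation: [-3.139, -0.131, -0.001]
contact_force: [-0.6, -0.1, 0.5]
grip_width: 0.0
grasp_force: 0.3
```

>>> {"fn": "drive_tool", "kwargs": {"series": [[4,0.3,0,0,0,0,0],[8,0.7,0,0,0,0,0],[12,1,0,0,0,0,0],[14,1.1,0,0,0,0,0],[14,1.1,0,0,0,0,0]]}}

```text
time_s: 9.65
tcp_pos: [0.5994, -0.0894, 0.1157]
orientation: [3.139, 0.131, -0.002]
contact_force: [0.0, -0.3, -0.8]
grip_width: -0.003
grasp_force: 0.0
```

>>> {"fn": "drive_tool", "kwargs": {"series": [[0,0,10,0,0,0,0],[0,0,31,0,0,0,0],[-22,-1.8,31,0,0,0,0],[-47,-3.8,31,0,0,0,0],[-47,-3.8,31,0,0,0,0]]}}

```text
time_s: 10.28
tcp_pos: [0.552, -0.0934, 0.1487]
orientation: [3.139, 0.131, 0.003]
contact_force: [0.2, -0.3, -0.1]
grip_width: -0.002
grasp_force: 0.0
```

```bash
python3 chk.py w5
```

```text
10.325 [ 0.55262164 -0.09329557  0.14849392] [0.23401674 0.193919   0.47965706]
318 154
-30 [93, 92, 88] -26 [81, 80, 76] -22 [51, 63, 148] -18 [52, 64, 142] -14 [54, 72, 168] -10 [50, 68, 164] -6 [50, 67, 164] -2 [51, 67, 164] 2 [52, 68, 165] 6 [50, 65, 158] 10 [51, 65, 158] 14 [82, 79, 73] 18 [81, 81, 77] 22 [81, 80, 76] 26 [109, 107, 103] 30 [108, 107, 102]
```

Blue is now on top. Last click, with the same stroke.

>>> {"fn": "drive_tool", "kwargs": {"series": [[0,0,-29,0,0,0,0],[0,0,-31,0,0,0,0],[7,0.5,-31,0,0,0,0],[12,1,-31,0,0,0,0],[16,1.3,-31,0,0,0,0]]}}

```text
time_s: 10.95
tcp_pos: [0.5693, -0.0919, 0.117]
orientation: [3.139, 0.131, 0.001]
contact_force: [-3.6, 0.3, 2.8]
grip_width: 0.001
grasp_force: 2.4
```

>>> {"fn": "drive_tool", "kwargs": {"series": [[4,0.3,0,0,0,0,0],[8,0.7,0,0,0,0,0],[11,0.9,0,0,0,0,0],[14,1.2,0,0,0,0,0],[17,1.4,0,0,0,0,0]]}}

```text
time_s: 11.58
tcp_pos: [0.586, -0.0904, 0.1162]
orientation: [-3.139, -0.131, -0.001]
contact_force: [-0.8, -0.5, -0.2]
grip_width: 0.004
grasp_force: 0.3
```

>>> {"fn": "drive_tool", "kwargs": {"series": [[4,0.3,0,0,0,0,0],[8,0.7,0,0,0,0,0],[12,1,0,0,0,0,0],[14,1.1,0,0,0,0,0],[14,1.1,0,0,0,0,0]]}}

```text
time_s: 12.2
tcp_pos: [0.5994, -0.0894, 0.1157]
orientation: [-3.139, -0.131, 0.002]
contact_force: [0.8, -0.5, 0.2]
grip_width: 0.001
grasp_force: 0.0
```

>>> {"fn": "drive_tool", "kwargs": {"series": [[0,0,10,0,0,0,0],[0,0,31,0,0,0,0],[-22,-1.8,31,0,0,0,0],[-47,-3.8,31,0,0,0,0],[-47,-3.8,31,0,0,0,0]]}}

```text
time_s: 12.82
tcp_pos: [0.552, -0.0934, 0.1487]
orientation: [-3.139, -0.131, -0.003]
contact_force: [0.7, 0.5, -0.1]
grip_width: -0.0
grasp_force: 0.0
```

```bash
python3 chk.py w6
```

```text
12.875 [ 0.55263257 -0.09328346  0.14852518] [-0.06405699  0.39360776  0.56026898]
318 154
-30 [93, 93, 87] -26 [82, 81, 75] -22 [48, 125, 50] -18 [49, 121, 51] -14 [49, 143, 55] -10 [46, 137, 49] -6 [48, 138, 50] -2 [47, 138, 50] 2 [48, 137, 49] 6 [46, 133, 48] 10 [45, 132, 48] 14 [82, 76, 75] 18 [79, 79, 74] 22 [79, 79, 74] 26 [110, 109, 103] 30 [108, 107, 101]
```

View pics/w6.png

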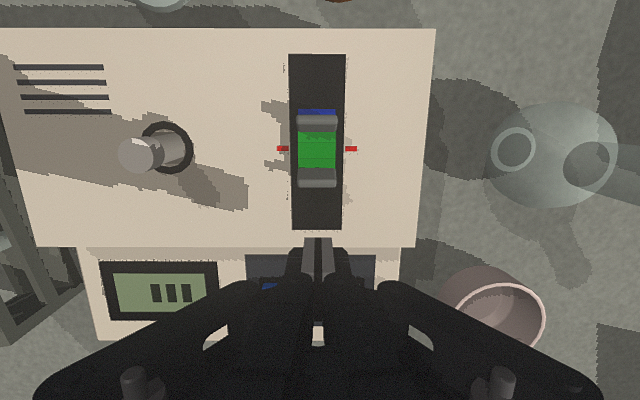

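Green is on top, centred at (317,150) between the marks at row 149. Next is the blue key: move over it, then press gently.

>>> {"fn": "drive_tool", "kwargs": {"series": [[-35,12,0,0,0,0,0],[-71,24,0,0,0,0,0],[-71,24,-30,0,0,0,0],[-71,24,-50,0,0,0,0],[-71,24,-50,0,0,0,0]]}}

```text
time_s: 13.5
tcp_pos: [0.4811, -0.0692, 0.0961]
orientation: [3.138, 0.131, -0.004]
contact_force: [1.0, 0.6, -0.4]
grip_width: 0.002
grasp_force: 0.0
```

>>> {"fn": "drive_tool", "kwargs": {"series": [[0,0,-3,0,0,0,0],[0,0,-6,0,0,0,0],[0,0,-9,0,0,0,0],[0,0,-11,0,0,0,0],[0,0,-11,0,0,0,0]]}}

```text
time_s: 14.12
tcp_pos: [0.4819, -0.0692, 0.0867]
orientation: [3.139, 0.131, 0.001]
contact_force: [-0.4, -0.1, 1.2]
grip_width: 0.001
grasp_force: 1.2
```

>>> {"fn": "drive_tool", "kwargs": {"series": [[0,0,-1,0,0,0,0],[0,0,-2,0,0,0,0],[0,0,-3,0,0,0,0],[0,0,-3,0,0,0,0]]}}

```text
time_s: 14.62
tcp_pos: [0.4819, -0.0692, 0.0836]
orientation: [3.139, 0.131, 0.001]
contact_force: [-0.4, 0.5, 4.6]
grip_width: -0.001
grasp_force: 2.2
```

>>> {"fn": "drive_tool", "kwargs": {"series": [[0,0,-1,0,0,0,0],[0,0,-1,0,0,0,0]]}}

```text
time_s: 14.88
tcp_pos: [0.4819, -0.0692, 0.0831]
orientation: [3.139, 0.131, 0.001]
contact_force: [-1.2, 1.8, 7.6]
grip_width: -0.0
grasp_force: 3.9
```

>>> {"fn": "drive_tool", "kwargs": {"series": [[0,0,-0.7,0,0,0,0],[0,0,-0.7,0,0,0,0]]}}

```text
time_s: 15.12
tcp_pos: [0.482, -0.0692, 0.083]
orientation: [3.138, 0.131, 0.002]
contact_force: [-3.8, 2.3, 10.8]
grip_width: -0.002
grasp_force: 5.6
```

>>> {"fn": "drive_tool", "kwargs": {"series": [[0,0,3,0,0,0,0],[0,0,8,0,0,0,0],[0,0,30,0,0,0,0],[0,0,80,0,0,0,0],[0,0,130,0,0,0,0]]}}

```text
time_s: 15.75
tcp_pos: [0.4808, -0.0693, 0.2117]
orientation: [3.139, 0.131, -0.005]
contact_force: [1.3, 0.2, 0.1]
grip_width: -0.0
grasp_force: 0.0
```

>>> {"fn": "drive_tool", "kwargs": {"series": [[-20,40,20,0,0,0,0],[-40,90,20,0,0,0,0],[-60,150,20,0,0,0,0],[-60,200,20,0,0,0,0],[-60,200,20,0,0,0,0]]}}

```text
time_s: 16.38
tcp_pos: [0.4206, 0.1332, 0.2302]
orientation: [3.138, 0.138, -0.004]
contact_force: [0.2, -0.1, 0.6]
grip_width: 0.003
grasp_force: 0.0
```

```bash
python3 - <<'E'
from h import *
t=snap('top','t9')['img'];s=snap('scene','s9')['img']; o=manip.get_obs(); print(o['time_s'],o['contact_force'])
b=np.hstack([cv2.resize(s[140:280,130:340],(400,267)),cv2.resize(t[120:260,230:440],(400,267))]); cv2.imwrite('pics/c9.png',cv2.cvtColor(b,cv2.COLOR_RGB2BGR))
E
```

```text
16.475 [-0.49063703 -0.55479457  0.45126402]
```

View pics/c9.png

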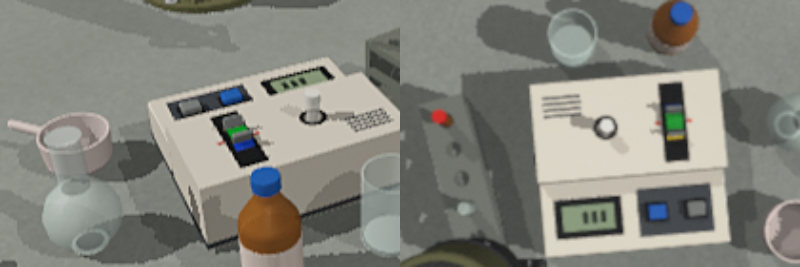

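Green is on top between the marks at (674,121). The blue key is up at (657,211), and the tube and other glassware are where they were. The key bottomed out at 10.8 N with no further travel.

```bash
python3 -c "
from station import manip
print(manip.job_done())"
```

```text
the job is handed in; nothing more can be done
None
```

I flicked the wheel forward four clicks, from pink to green, and it settled between the red marks without clicking past. I then pressed the blue zero key fully down and let it come up, left everything else where it stood, and handed the job in at about 16.5 s.

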